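# Hang a printed bracket on the free hook of a rotary rack

## Robot

A 6-joint arm with a two-finger parallel gripper is mounted at the origin on the work surface. World frame = base frame: x ahead of the robot, y to its left, z up, the work surface at z = 0. Lengths are in m, angles in rad, forces in N, time in s.
With the tool pointing down it reaches from about 0.4 to 0.825 m from the base axis. Payload 7 kg.
Tool frame: the origin (TCP) lies at the centre of the arm's flange, where the gripper is bolted on; the fingertips stand 173 mm ahead of it and the grasp point (between the pads) lies arm.grasp_offset ahead of it (arm.grasp_offset is the distance from the TCP to the grasp point, in m); z points along the fingers, x is the direction in which the jaws open and shut, and the axes are right-handed (so a half turn about z gives the same grasp; the last joint's range is limited). The gripper opens to 85 mm and grips with 20 to 120 N. Pads are 22 mm wide; open, the fingers measure 114 mm over their backs; the gripper's body (76 mm by 85 mm) begins 54 mm behind the grasp point. The pads swing forward as they close: fully open they stand 13 mm farther back than shut.
Start: joints at [1.524, 0.359, 0.012, 0, -1.224, -0.288], TCP at [0.222, 0.637, 0.405] pointing down, gripper open.
Joint ranges: [-3.07, 3.07], [-1.43, 2.12], [-1.02, 1.25], [-3.03, 1.67], [-3.05, -0], [-3.03, 3.03]. Speed limits (rad/s): [2.39, 2.39, 3.01, 3.14, 3.14, 3.14].

## Interface

Orientations are given as a 3x3 rotation matrix whose columns are the frame's x, y, z axes.
In Python, from rig import arm gives the robot as it stands.
- The arm moves only by the shell command python3 -m handwheel 'ROWS' [OPENING] [FORCE]. ROWS is JSON, a list of rows, each a list of 2 entries, a list of its own where there are three numbers: the shift along the tool's x, y, z in mm, then the turn about the tool's z in degrees. In form: [[[tx, ty, tz], yaw], ...]. A call has 1 to 8 rows; each row is the pose to reach, as a shift and turn from the pose measured when the call began, along the tool's axes at that moment; what a row does not reach only later rows make up. A row lasts 1/8 s, in which the tool goes at most 62.5 mm and 10.7 degrees, less where a joint would pass 70% of its speed; a pose out of reach is approached as far as the arm can. A call with a gripper value outside its range is refused whole. OPENING is the finger opening in mm, from 0 to 85.4, set as the call begins (- or left out, the last holds). The fingers move at their own pace and stop on an object; FORCE is the grip in N (left out, the last holds). Time passes only in rows, so rows that repeat a pose let the fingers close. It gives the time, the measured TCP pose, the force and the opening at its end, in the units of the state.
- arm.sense(): the state, without advancing time (a new reading comes with each control period).
- arm.grab_frame(name): name is "side" or "top" or "wrist"; returns the picture (420x560x3 uint8, red, green, blue); there is no depth.
- arm.camera_params(name): a dict with "mtx" (3x3 intrinsics, pixels), "camera_from_world" (4x4, takes a point from world to camera coordinates); the wrist camera has in their place "hand_eye" (4x4, takes a point from camera to tool coordinates, whose origin is the TCP and whose axes are the tool frame's). Camera axes: x right, y down, z forward; pixel columns grow to the right and rows downward; lengths in m; the calibration is good to about 2 mm. The wrist camera is an equidistant fisheye: a pixel r from the principal point sees the ray r / f radians off the axis. A picture is of the moment at which its call begins: read the wrist's pose just before it. camera_params takes no time and is no camera call.
- arm.hand_in(): hands the job in, once; it reports no verdict.
Trained networks look in the newest picture that a camera, given by its name, has taken for a name from the list of things; names that differ only in an ending like _2 or _b are one class to them, and where a whole thing is asked for, a point or a joint stands for the part that bears it (a point fixed in the world has none). Each returns a list of dicts, best first, with "confidence" (0 to 1); they miss things now and then, are a little off and sometimes report something else, mostly with a low value. They report only what shows in the picture. A call takes as long as a camera call.
- arm.masks_of(camera, thing): "mask" (420x560 bool, what is visible of it) and "rect" ([left, top, right, bottom] in pixels, round what is visible of it).
The state is a dict: "clock": time; "joint_positions": joint angles; "qvel": joint speeds; "joint_efforts": joint torques, N m; "eef_pos": TCP position; "tcp_rot": TCP orientation; "force": force on the tool from outside, world axes, zero at the start; "wrist_torque": the same for the moment, N m; "finger_gap": finger opening in m.
Only numpy, scipy, OpenCV 4.12 (cv2) and the standard library are available. Lean on these libraries where they do the work, as an engineer would, in place of code of your own. Each camera call takes 0.05 s, during which the arm holds its last target.

## Task

First turn the rotary rack (a light push on a hook turns it) until its empty hook points the same way as the pointer on the rack's base. Then pick up the grey printed bracket that stands on the bench, hang it by its square window on that empty hook and let go, so that it hangs freely and still with the hook still at the pointer. Leave the bottle, the motor and the file where they are.

Things in the scene. Friction and masses are not known exactly. Their poses are not given: they have to be found in the camera images.
- rack: Fixed base of the rotary rack: dark steel disc, diameter 180, 12 high at the rim, 36 mm thick collar up to 50. Origin: centre of its underside, on the bench and on the vertical turning axis. A dark pointer bar, 18 wide, with a 16 mm high round stud at its end, sticks out of the disc's edge, to 152 mm from the axis, along the base's own -x axis, roughly towards the robot.
- turret (a joint): Angle (rad) of the turret (four hooks 90 degrees apart on a hub at most 48 mm thick, 188 high) on the base, growing anticlockwise from above. 0 and 6.283: empty hook at the pointer; at q it points along the base's -x turned by q. Stops at -0.7 and 7.0. Friction 0.08 N m holds it where it is left. Three hooks carry a bracket like the loose one, 85 mm out, square to the rod, not removable.
- empty_hook (a point): Point on the rod axis of the one empty hook, 85 mm out from the turning axis, 165 above the bench: where to hang. Its -x axis points outward along the hook, z up. Each hook is a level steel rod, 8 mm thick, straight out to 112 mm from the turning axis, then a tip turned up, ending 122 mm out, its top 16 mm above the rod axis.
- bracket_mid (a point): Loose grey printed bracket, an upside-down T, 80 to 170 g: upright plate 8 mm thick (own x), 64 wide (own y), 140 tall, in the middle of a foot 50 (x) by 64 (y) by 6. Square through window 36 by 36, 68 to 104 mm above the underside; above it solid plate to grip across its 8 mm. The black dots are only marks. This point: plate centre, 70 mm above the underside.
- bracket_eye (a point): Middle of the window's upper edge on the loose bracket, 104 mm above the underside of its foot; axes as for the bracket (x across the plate's thickness, y along its width, z up). When hung, this edge lies on top of the hook's rod, 4 mm above the rod axis, with the plate square to the rod.
- bracket: The same loose bracket; origin at the centre of the underside of its foot, same axes.
- bottle_mid (a point): Bystander: clear capped bottle, 64 mm diameter, 190 tall; point half-way up.
- motor_mid (a point): Bystander: black round motor, 50 mm diameter, 40 high, with a 12 mm shaft on top; point 20 mm above the bench.
- file_mid (a point): Bystander: hand file lying on the bench, 200 mm long, black handle 22 wide and 16 high; point at its middle, 8 mm above the bench.

How it is judged:
On the way:
1. the empty hook is at rest at the pointer (within about 17 degrees) while the bracket still stands where it was (y of empty_hook in the frame of rack between -0.025 and 0.025 m and x of empty_hook in the frame of rack below 0 m and velocity of joint turret between -0.1 and 0.1 rad/s and distance of bracket_mid from where it was at the start of the episode below 0.03 m), for 0.2 s.
At the end, for the whole second after the job is handed in: The bracket hangs still and upright (within 17 degrees) by its window on the empty hook: upper edge on the rod, 0 to 10 mm above the rod axis, within 18 mm sideways and 35 to 117 mm out from the turning axis; the turret rests with that hook within about 22 degrees of the pointer (y of empty_hook in the frame of rack between -0.032 and 0.032 m and x of empty_hook in the frame of rack below 0 m and x of bracket_eye in the frame of empty_hook between -0.032 and 0.05 m and y of bracket_eye in the frame of empty_hook between -0.018 and 0.018 m and z of bracket_eye in the frame of empty_hook between 0 and 0.01 m and angle between bracket_eye's own z axis and vertical below 0.3 rad and velocity of joint turret between -0.1 and 0.1 rad/s and linear speed of bracket below 0.03 m/s); the robot touches nothing.
It fails at once if the bottle is moved more than 40 mm (distance of bottle_mid from where it was at the start of the episode above 0.04 m).
It fails at once if the motor is moved more than 40 mm (distance of motor_mid from where it was at the start of the episode above 0.04 m).
It fails at once if the file is moved more than 40 mm (distance of file_mid from where it was at the start of the episode above 0.04 m).
It also fails if it takes over 70 s, if anything falls off the work surface, if the arm or the gripper's body presses on something with over 40 N, if the wrist force passes 120 N, or if a joint passes its speed limit or range.

## Working session

There is one attempt and no reset: what is moved stays moved. The work goes in short steps, Python scripts to look and compute and a shell command to move; the robot and the scene stay as the last step left them, time stands still between calls to the robot, and variables do not carry over. Pictures are saved under pics/ and viewed, and the job is handed in when it is done.

```bash
ls; mkdir -p pics
cat > h.py <<'E'
import numpy as np,cv2
from rig import arm
def save(n,f):
    im=arm.grab_frame(n); cv2.imwrite(f'pics/{f}.png',im[:,:,::-1]); return im
E
python3 - <<'E'
from h import *
print(arm.sense(),arm.grasp_offset)
for n in('side','top'):
    save(n,n+'0'); print(n,arm.camera_params(n))
    for t in ('bracket','turret','rack','bottle_mid','motor_mid','file_mid'):
        for r in arm.masks_of(n,t)[:5]: 
            ys,xs=np.nonzero(r['mask']);print(t,round(r['confidence'],2),r['rect'],xs.mean(),ys.mean())
print(arm.camera_params('wrist'))
save('wrist','wrist0')
E
```

```text
pics
{'clock': 0.0, 'joint_positions': array([ 1.52407542e+00,  3.59409595e-01,  1.10243385e-02, -3.71803889e-04,
       -1.22407818e+00, -2.88094207e-01]), 'qvel': array([-1.25723304e-03,  6.35278144e-05, -1.00295770e-03, -5.42543821e-05,
        9.42693207e-04, -2.64691474e-04]), 'joint_efforts': array([ 6.22651314e-04, -5.83318734e+01,  2.93423474e+01,  6.93655372e+00,
       -5.94907018e-03, -2.94035900e-06]), 'eef_pos': array([0.22173771, 0.63732689, 0.40372981]), 'tcp_rot': array([[-3.28713794e-01, -9.44429489e-01, -4.27156787e-04],
       [-9.44428059e-01,  3.28714042e-01, -1.64893512e-03],
       [ 1.69771539e-03, -1.38608865e-04, -9.99998549e-01]]), 'force': array([-0.41900701,  0.41006838,  0.23110638]), 'wrist_torque': array([ 0.00261157, -0.00333273, -0.01994401]), 'finger_gap': 0.08522695629594577} 0.1547
side {'mtx': array([[413.35081436,   0.        , 280.94332883],
       [  0.        , 413.35081436, 208.83515197],
       [  0.        ,   0.        ,   1.        ]]), 'camera_from_world': array([[-0.98277828, -0.18478459, -0.00122362,  0.54878672],
       [-0.1389452 ,
[... 1900 characters left out ...]
 167.5] 404.09546539379477 153.73747016706443
motor_mid 0.22 [199.0, 158.4, 290.1, 271.1] 249.7251828631139 211.739289446186
file_mid 0.9 [156.4, 151.2, 173.8, 232.2] 163.208 194.5744
{'mtx': array([[325.1922621 ,   0.        , 280.7060168 ],
       [  0.        , 325.1922621 , 211.90711707],
       [  0.        ,   0.        ,   1.        ]]), 'hand_eye': array([[ 9.99999700e-01,  4.15786892e-04, -6.53592178e-04,
        -2.58767441e-06],
       [-2.27763099e-04,  9.64263816e-01,  2.64943845e-01,
        -6.64321896e-02],
       [ 7.40395466e-04, -2.64943616e-01,  9.64263622e-01,
         2.98125927e-02],
       [ 0.00000000e+00,  0.00000000e+00,  0.00000000e+00,
         1.00000000e+00]])}
```

Run:
```python
import cv2
for n,(x0,y0,w,h) in {'side0':(180,110,200,150),'top0':(180,130,240,180)}.items():
    im=cv2.imread(f'pics/{n}.png'); cv2.imwrite(f'pics/{n}z.png',cv2.resize(im[y0:y0+h,x0:x0+w],(800,600),interpolation=cv2.INTER_CUBIC))
```

```text
(no output)
```

View pics/side0.png

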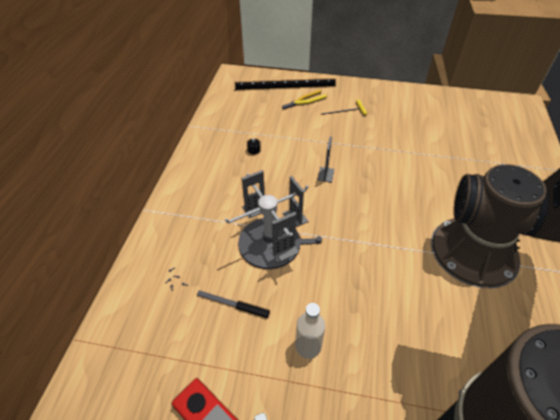

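View pics/top0.png

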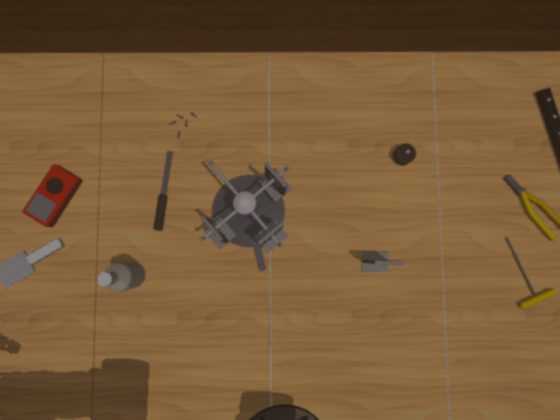

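View pics/wrist0.png

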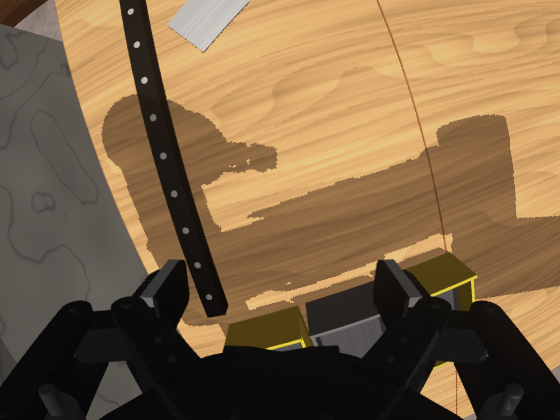

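```bash
sleep 1
```

```text
(no output)
```

View pics/side0z.png

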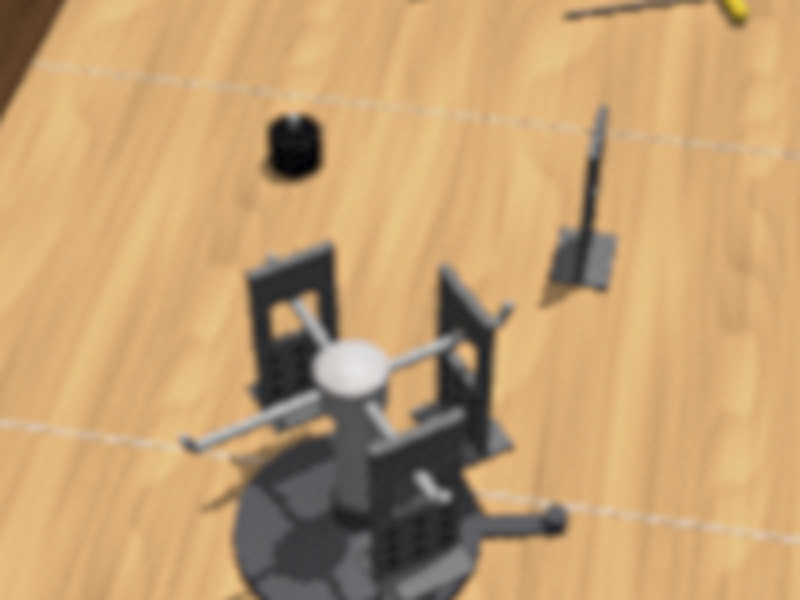

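View pics/top0z.png

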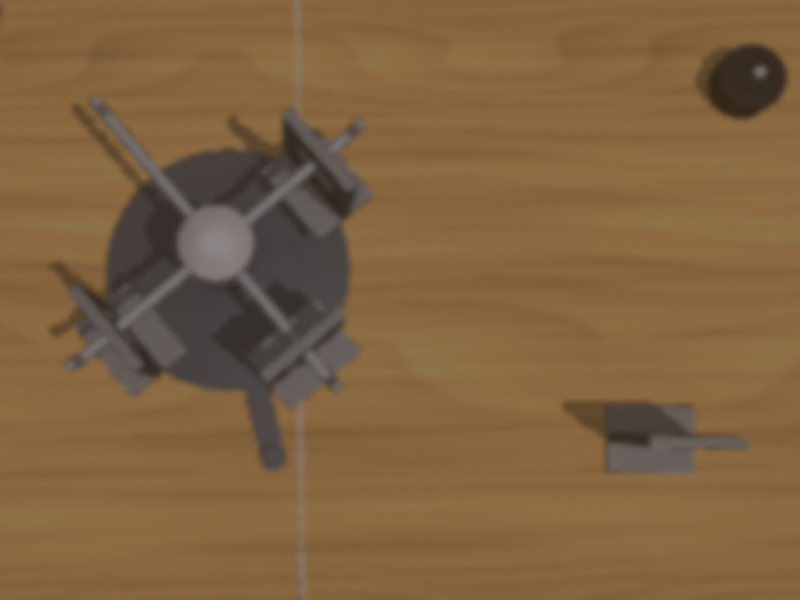

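```bash
cat >> h.py <<'E'
def ray(cam,px):
    P=arm.camera_params(cam);T=P['camera_from_world'];R=T[:3,:3];t=T[:3,3]
    d=np.linalg.solve(P['mtx'],[px[0],px[1],1]);return -R.T@t,R.T@d
def onz(cam,px,z):
    o,d=ray(cam,px);return (o+d*(z-o[2])/d[2]).round(4)
def proj(cam,X):
    P=arm.camera_params(cam);T=P['camera_from_world'];c=T[:3,:3]@np.array(X)+T[:3,3];p=P['mtx']@c;return p[:2]/p[2]
E
python3 - <<'E'
from h import *
def z(u,v,h,cam='top'):
    p=(180+u*.3-.35,130+v*.3-.35) if cam=='top' else (180+u/4-.37,110+v/4-.37)
    return onz(cam,p,h)
L=dict(hub=(215,243,.188),tip=(97,102,.18),t1=(360,124,.18),t2=(68,366,.18),t3=(337,386,.18),stud=(272,458,.016),discL=(107,270,.012),discR=(350,270,.012),discT=(228,149,.012),discB=(228,389,.012),f1=(607,404,.006),f2=(693,404,.006),f3=(693,472,.006),f4=(606,472,.006),p1=(650,442,.14),p2=(747,443,.14),motortop=(760,72,.05))
for k,a in L.items(): print(k,z(*a))
S=dict(hub=(350,366,.188),tip=(187,443,.18),t2=(440,492,.18),t1=(272,258,.18),t3=(509,310,.18),stud=(556,515,.016),f1=(560,228,.006),f2=(617,235,.006),f3=(607,288,.006),f4=(552,284,.006),motor=(294,118,.05))
print()
for k,a in S.items(): print(k,z(*a,cam='side'))
print(onz('side',(310,318),.187),onz('top',(105,280),.187))
E
```

```text
hub [0.5793 0.0825 0.188 ]
tip [0.6706 0.1574 0.18  ]
t1 [ 0.6553 -0.0088  0.18  ]
t2 [0.5041 0.1743 0.18  ]
t3 [0.4902 0.0074 0.18  ]
stud [0.4416 0.0517 0.016 ]
discL [0.5802 0.1727 0.012 ]
discR [ 0.5788 -0.0067  0.012 ]
discT [0.6701 0.0832 0.012 ]
discB [0.4919 0.0837 0.012 ]
f1 [ 0.4785 -0.1955  0.006 ]
f2 [ 0.4779 -0.2591  0.006 ]
f3 [ 0.4282 -0.2574  0.006 ]
f4 [ 0.4288 -0.1933  0.006 ]
p1 [ 0.4531 -0.1956  0.14  ]
p2 [ 0.4519 -0.2585  0.14  ]
motortop [ 0.7171 -0.3048  0.05  ]

hub [0.577 0.09  0.188]
tip [0.6644 0.164  0.18  ]
t2 [0.5044 0.1729 0.18  ]
t1 [ 0.6514 -0.0041  0.18  ]
t3 [0.4855 0.0149 0.18  ]
stud [0.4381 0.0533 0.016 ]
f1 [ 0.4732 -0.2553  0.006 ]
f2 [ 0.425  -0.2556  0.006 ]
f3 [ 0.4266 -0.1917  0.006 ]
f4 [ 0.4714 -0.188   0.006 ]
motor [ 0.7129 -0.303   0.05  ]
[0.4252 0.3866 0.187 ] [0.4233 0.3652 0.187 ]
```

```bash
cat > w.py <<'E'
import sys,numpy as np
from rig import arm
# usage: w.py x y z[ang] ... : prints tool-axis shifts (mm) to world TCP points; last arg tool-x world angle wanted
s=arm.sense();R=s['tcp_rot'];p=s['eef_pos']
print('t',s['clock'],'p',p.round(4),'ang',round(np.degrees(np.arctan2(R[1,0],R[0,0])),1),'F',s['force'].round(1),'gap',s['finger_gap'],'j6',s['joint_positions'].round(2))
for a in sys.argv[1:]:
    v=[float(q) for q in a.split(',')]
    sh=R.T@(np.array(v[:3])-p)*1000
    y=''
    if len(v)>3: y=-((v[3]-np.degrees(np.arctan2(R[1,0],R[0,0]))+180)%360-180)
    print(a,sh.round(1),y)
E
python3 w.py 0.667,0.106,0.45,192
python3 -m handwheel '[[[0,0,-50],10],[[30,-50,-50],20],[[60,-100,-50],30],[[90,-150,-50],40],[[120,-200,-50],50],[[150,-250,-50],59],[[180,-300,-50],59],[[210,-350,-50],59]]' 0 30
python3 w.py 0.667,0.106,0.45,192
```

```text
t 0.75 p [0.2218 0.6375 0.4047] ang -109.2 F [0.2 0.6 0.4] gap 0.08493341463599259 j6 [ 1.52  0.36  0.01  0.   -1.22 -0.29]
0.667,0.106,0.45,192 [ 355.7 -595.1  -45.3] 58.815740185448135
clock: 1.75
eef_pos: [0.4842, 0.3225, 0.4551]
tcp_rot: [[-0.979, -0.205, 0.001], [-0.205, 0.979, 0.001], [-0.001, 0.001, -1.0]]
force: [1.5, 0.2, 0.6]
finger_gap: 0.0003
t 1.75 p [0.4842 0.3225 0.4551] ang -168.2 F [1.5 0.2 0.6] gap 0.0003065845104383599 j6 [ 0.92  0.18 -0.12  0.   -1.27 -0.72]
0.667,0.106,0.45,192 [-134.5 -249.4    5.1] -0.17190555112676975
```

```bash
python3 -m handwheel '[[[-27,-50,0],0],[[-54,-100,0],0],[[-81,-150,0],0],[[-108,-200,0],0],[[-134,-249,0],0],[[-134,-249,0],0],[[-134,-249,40],0],[[-134,-249,65],0]]'
python3 - <<'E'
from h import *
save('wrist','w1');save('side','s1');save('top','t1')
E
python3 w.py
```

```text
clock: 2.75
eef_pos: [0.6658, 0.1065, 0.3885]
tcp_rot: [[-0.979, -0.205, -0.001], [-0.205, 0.979, 0.001], [0.001, 0.001, -1.0]]
force: [0.3, 0.3, 0.1]
finger_gap: 0.0001
t 2.9 p [0.666  0.1067 0.3892] ang -168.1 F [ 0.4  0.1 -0.6] gap -0.00010502786611594544 j6 [ 0.45  0.37 -0.01 -0.   -1.19 -0.24]
```

View pics/w1.png

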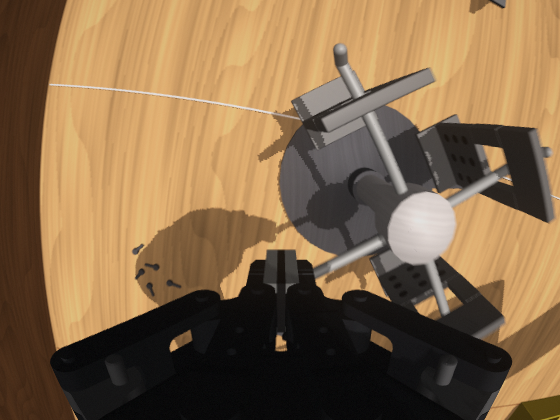

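View pics/s1.png

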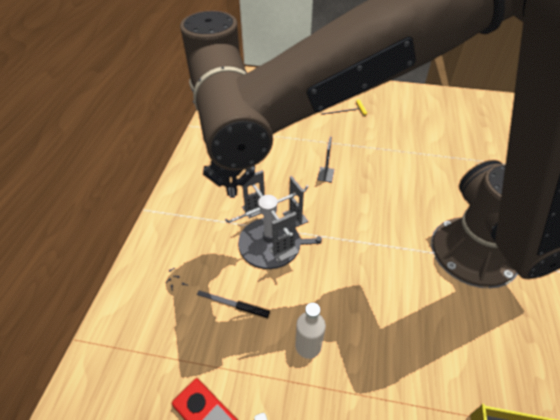

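```bash
python3 -m handwheel '[[[0,0,25],0],[[0,0,50],0],[[0,0,66],0],[[0,0,66],0]]'
cat > arc.py <<'E'
import sys,numpy as np,subprocess
C=np.array([.580,.083])
pts=[]
for a in sys.argv[1:]:
    f=np.radians(float(a)); pts.append('%.4f,%.4f,%.4f'%(*(C+.09*np.array([np.cos(f),np.sin(f)])),.323))
subprocess.run(['python3','w.py']+pts)
E
python3 arc.py 22 28 36 44 54 64 74 84
```

```text
clock: 3.4
eef_pos: [0.6658, 0.1069, 0.323]
tcp_rot: [[-0.979, -0.206, -0.003], [-0.206, 0.979, -0.001], [0.003, -0.0, -1.0]]
force: [-1.3, -0.1, 0.4]
finger_gap: -0.0002
t 3.4 p [0.6658 0.1069 0.323 ] ang -168.1 F [-1.3 -0.1  0.4] gap -0.00015011164377813003 j6 [ 0.45  0.41 -0.1  -0.   -1.06 -0.24]
0.6634,0.1167,0.3230 [ 0.4 10.   0. ] 
0.6595,0.1253,0.3230 [ 2.4 19.3  0. ] 
0.6528,0.1359,0.3230 [ 6.8 31.   0. ] 
0.6447,0.1455,0.3230 [12.7 42.1  0. ] 
0.6329,0.1558,0.3230 [22.2 54.6  0.1] 
0.6195,0.1639,0.3230 [33.6 65.3  0.1] 
0.6048,0.1695,0.3230 [46.8 73.8  0.1] 
0.5894,0.1725,0.3230 [61.3 79.9  0.2]
```

```bash
python3 -m handwheel '[[[0,10,0],0],[[2,19,0],0],[[7,31,0],0],[[13,42,0],0],[[22,55,0],0],[[34,65,0],0],[[47,74,0],0],[[61,80,0],0]]'
python3 - <<'E'
from h import *
save('wrist','w2')
E
python3 arc.py 94 104 114 124 134 142 150 156
```

```text
clock: 4.4
eef_pos: [0.5886, 0.1731, 0.3233]
tcp_rot: [[-0.978, -0.206, -0.002], [-0.206, 0.978, -0.001], [0.002, -0.0, -1.0]]
force: [0.9, -0.6, 0.4]
finger_gap: -0.0002
t 4.45 p [0.5871 0.173  0.3233] ang -168.1 F [-3.3 -0.4 -0.9] gap 5.733257153295826e-05 j6 [ 0.6   0.32 -0.24 -0.   -1.01 -0.4 ]
0.5737,0.1728,0.3230 [13.2  2.5  0.4] 
0.5582,0.1703,0.3230 [28.9  3.3  0.4] 
0.5434,0.1652,0.3230 [44.4  1.3  0.5] 
0.5297,0.1576,0.3230 [59.4 -3.3  0.5] 
0.5175,0.1477,0.3230 [ 73.4 -10.4   0.6] 
0.5091,0.1384,0.3230 [ 83.5 -17.8   0.6] 
0.5021,0.1280,0.3230 [ 92.5 -26.5   0.6] 
0.4978,0.1196,0.3230 [ 98.4 -33.9   0.6]
```

View pics/w2.png

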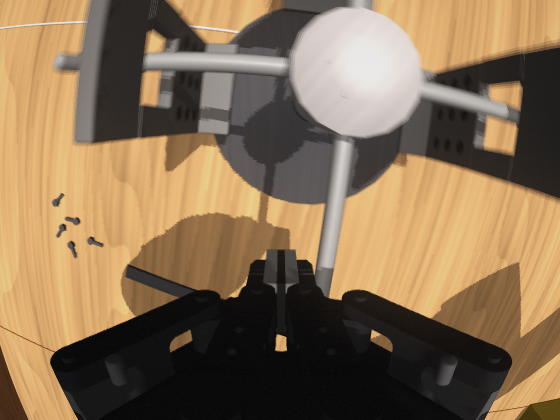

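The picture shows the empty hook (330,230) leaning on the right side of the closed fingers (285,265) and turning with them. I'll continue.

```bash
python3 -m handwheel '[[[13,2,0],0],[[29,3,0],0],[[44,1,0],0],[[59,-3,0],0],[[73,-10,0],0],[[83,-18,0],0],[[92,-26,0],0],[[98,-34,0],0]]'
python3 - <<'E'
from h import *
save('wrist','w3')
E
python3 arc.py 162 168 173 177 180 182
```

```text
clock: 5.45
eef_pos: [0.4979, 0.1189, 0.3237]
tcp_rot: [[-0.979, -0.206, -0.003], [-0.206, 0.979, -0.0], [0.003, 0.0, -1.0]]
force: [1.4, 1.1, -0.5]
finger_gap: 0.0003
t 5.5 p [0.4974 0.1181 0.3236] ang -168.1 F [-0.7 -1.4 -0.2] gap 0.00015027706099621569 j6 [ 0.62  0.16 -0.46 -0.   -0.96 -0.41]
0.4944,0.1108,0.3230 [ 4.4 -6.5  0.7] 
0.4920,0.1017,0.3230 [  8.7 -14.9   0.7] 
0.4907,0.0940,0.3230 [ 11.5 -22.2   0.7] 
0.4901,0.0877,0.3230 [ 13.4 -28.2   0.7] 
0.4900,0.0830,0.3230 [ 14.5 -32.8   0.7] 
0.4901,0.0799,0.3230 [ 15.  -35.9   0.7]
```

View pics/w3.png

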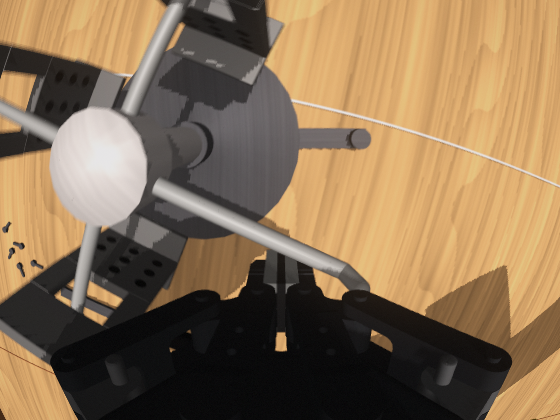

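```bash
python3 -m handwheel '[[[4,-6,0],0],[[8,-14,0],0],[[11,-21,0],0],[[13,-27,0],0],[[14,-31,0],0],[[15,-33,0],0],[[15,-33,0],0]]'
python3 - <<'E'
from h import *
save('wrist','w4');save('top','t4')
E
python3 w.py
```

```text
clock: 6.38
eef_pos: [0.4894, 0.0825, 0.3236]
tcp_rot: [[-0.979, -0.205, -0.004], [-0.205, 0.979, -0.001], [0.004, 0.0, -1.0]]
force: [-1.1, -0.2, 0.7]
finger_gap: -0.0002
t 6.475 p [0.4894 0.0827 0.3236] ang -168.1 F [0.2 0.9 0.1] gap -6.094243523993845e-05 j6 [ 0.56  0.14 -0.49 -0.   -0.95 -0.36]
```

View pics/w4.png

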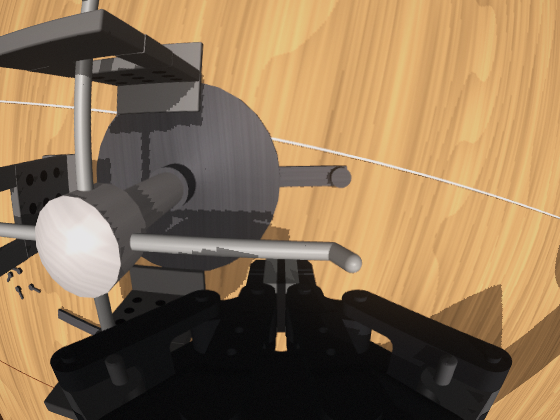

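```bash
cat >> h.py <<'E'
def wz(px,z):
    P=arm.camera_params('wrist');K=P['mtx'];H=P['hand_eye'];s=arm.sense();R=s['tcp_rot'];p=s['eef_pos']
    d=np.array([px[0]-K[0,2],px[1]-K[1,2]]);r=np.hypot(*d);t=r/K[0,0]
    c=np.array([*(d/r*np.sin(t)),np.cos(t)]);w=R@(H[:3,:3]@c);o=R@H[:3,3]+p
    return (o+w*(z-o[2])/w[2]).round(4)
E
python3 - <<'E'
from h import *
a,b=wz((140,242),.165),wz((325,250),.165);print(a,b,np.degrees(np.arctan2(*(b-a)[1::-1]))%360)
a,b=wz((284,177),.012),wz((340,177),.014);print(a,b,np.degrees(np.arctan2(*(b-a)[1::-1]))%360)
print(wz((78,246),.188),wz((355,263),.181),wz((340,177),.016))
E
```

```text
[0.5541 0.0787 0.165 ] [0.4728 0.0647 0.165 ] 189.77060660780455
[0.4892 0.0613 0.012 ] [0.4411 0.0506 0.014 ] 192.54141959085692
[0.5733 0.0765 0.188 ] [0.4636 0.0619 0.181 ] [0.4415 0.0503 0.016 ]
```

```bash
python3 -m handwheel '[[[0,8,0],0],[[0,20,0],0],[[0,20,-40],0],[[0,20,-90],0],[[0,20,-100],0]]' 
python3 w.py .451,-.2245,.42,180
```

```text
clock: 7.1
eef_pos: [0.4862, 0.1034, 0.4271]
tcp_rot: [[-0.978, -0.207, 0.001], [-0.207, 0.978, 0.002], [-0.002, 0.001, -1.0]]
force: [0.2, 0.0, -1.9]
finger_gap: -0.0001
t 7.1 p [0.4862 0.1034 0.4271] ang -168.1 F [ 0.2  0.  -1.9] gap -9.565154564542271e-05 j6 [ 0.61  0.05 -0.33 -0.   -1.19 -0.4 ]
.451,-.2245,.42,180 [ 102.3 -313.5    6.5] 11.930070673431146
```

```bash
python3 -m handwheel '[[[15,-50,0],4],[[32,-105,0],8],[[49,-160,0],12],[[66,-215,0],12],[[83,-265,0],12],[[102,-313,6],12],[[102,-313,6],12]]' 40
python3 - <<'E'
from h import *
save('wrist','w5');save('top','t5');save('side','s5')
for r in arm.masks_of('wrist','bracket')[:3]: print(r['confidence'],r['rect'])
print(proj('top',(.58,.083,.188)))
E
python3 w.py
python3 -c "
import cv2
im=cv2.imread('pics/t5.png');cv2.imwrite('pics/t5z.png',cv2.resize(im[130:310,180:420],(800,600),interpolation=cv2.INTER_CUBIC))"
```

```text
clock: 7.98
eef_pos: [0.4503, -0.226, 0.4192]
tcp_rot: [[-1.0, 0.005, -0.001], [0.005, 1.0, 0.002], [0.001, 0.002, -1.0]]
force: [0.0, 0.5, 0.5]
finger_gap: 0.0405
0.84 [256.2, 151.6, 300.8, 246.6]
[243.904618   202.22262809]
t 8.175 p [ 0.4514 -0.223   0.4204] ang 180.0 F [-1.   0.9 -0.2] gap 0.04006324618381975 j6 [-0.07  0.06 -0.33 -0.   -1.17  0.07]
```

View pics/w5.png

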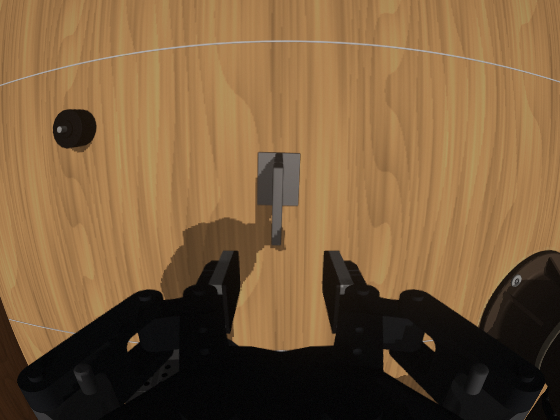

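View pics/t5z.png

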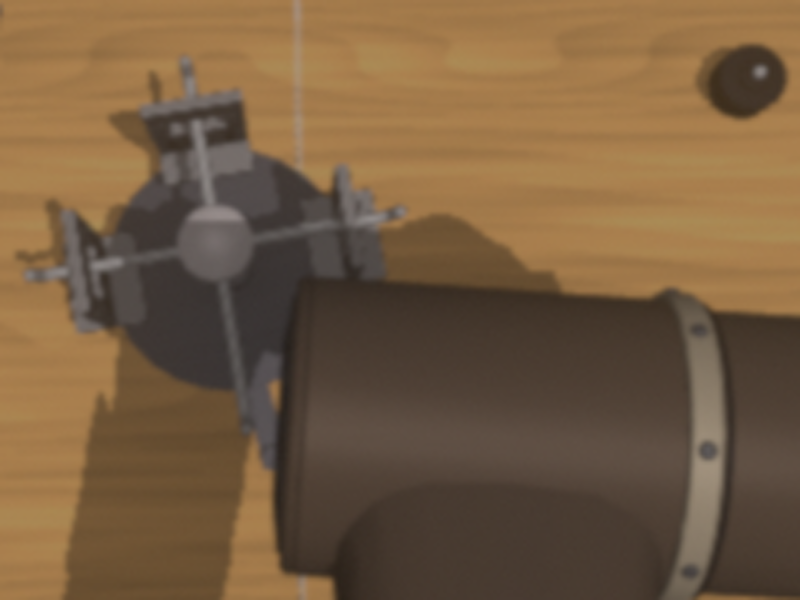

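```bash
python3 -c "
import cv2
im=cv2.imread('pics/w5.png');cv2.imwrite('pics/w5z.png',cv2.resize(im[140:260,200:360],(800,600),interpolation=cv2.INTER_CUBIC))"
```

```text
(no output)
```

View pics/w5z.png

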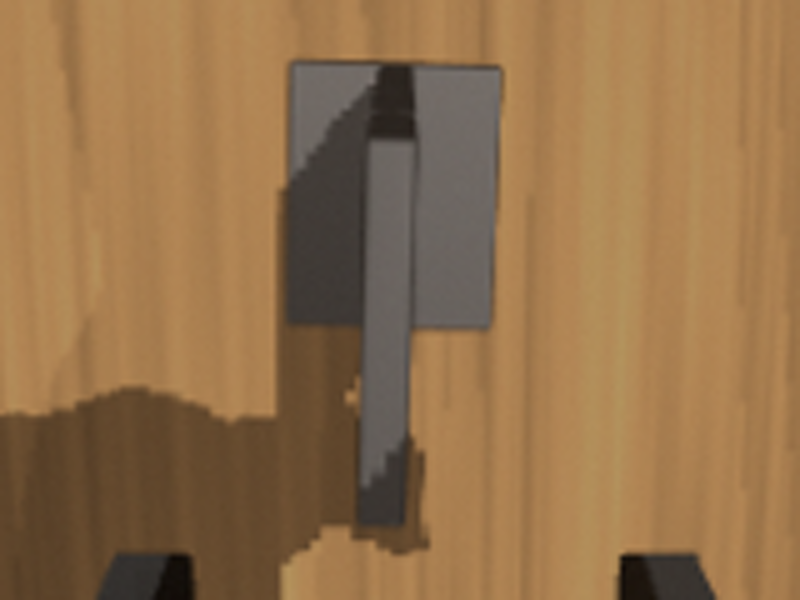

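```bash
python3 - <<'E'
from h import *
z=lambda u,v,h: wz((200+u/5-.4,140+v/5-.4),h)
a,b=z(391,138,.14),z(383,523,.14);print(a,b,(a+b)/2,np.degrees(np.arctan2(*(b-a)[1::-1])))
for q in((290,61),(502,67),(492,329),(287,322)):print(z(*q,.006))
E
python3 w.py .451,-.2245,.285,180
```

```text
[ 0.4535 -0.2562  0.14  ] [ 0.455  -0.1927  0.14  ] [ 0.45425 -0.22445  0.14   ] 88.64680804622031
[ 0.4785 -0.257   0.006 ]
[ 0.4284 -0.2555  0.006 ]
[ 0.4301 -0.1915  0.006 ]
[ 0.4801 -0.1933  0.006 ]
t 8.175 p [ 0.4514 -0.223   0.4204] ang 180.0 F [-1.   0.9 -0.2] gap 0.04006324618381975 j6 [-0.07  0.06 -0.33 -0.   -1.17  0.07]
.451,-.2245,.285,180 [  0.6  -1.7 135.4] -0.02024139559640048
```

```bash
python3 -m handwheel '[[[-3,-1,40],1],[[-3,-1,85],1],[[-3,-1,120],1],[[-3,-1,135],1],[[-3,-1,135],1]]' 
python3 -m handwheel '[[[0,0,0],0],[[0,0,0],0],[[0,0,0],0],[[0,0,0],0],[[0,0,0],0],[[0,0,0],0]]' 0 60
python3 w.py
```

```text
clock: 8.8
eef_pos: [0.4549, -0.223, 0.2852]
tcp_rot: [[-1.0, 0.016, -0.0], [0.016, 1.0, 0.002], [0.0, 0.002, -1.0]]
force: [0.4, -0.4, 1.4]
finger_gap: 0.0403
clock: 9.55
eef_pos: [0.4553, -0.2231, 0.2863]
tcp_rot: [[-1.0, 0.016, 0.002], [0.016, 1.0, 0.002], [-0.002, 0.002, -1.0]]
force: [-1.3, 1.6, 6.4]
finger_gap: 0.0065
t 9.55 p [ 0.4553 -0.2231  0.2863] ang 179.1 F [-1.3  1.6  6.4] gap 0.006456137509068254 j6 [-0.07  0.2  -0.51 -0.   -0.86  0.05]
```

```bash
python3 -m handwheel '[[[0,0,-15],0],[[0,0,-40],0],[[0,0,-70],0],[[0,0,-86],0],[[0,0,-86],0]]'
python3 - <<'E'
from h import *
save('wrist','w6');save('side','s6')
E
python3 w.py .4370,.0582,.3707,190
python3 -c "
import cv2
im=cv2.imread('pics/s6.png');cv2.imwrite('pics/s6z.png',cv2.resize(im[80:260,220:460],(800,600),interpolation=cv2.INTER_CUBIC))"
```

```text
clock: 10.18
eef_pos: [0.4553, -0.2233, 0.3735]
tcp_rot: [[-1.0, 0.016, 0.004], [0.016, 1.0, 0.001], [-0.004, 0.001, -1.0]]
force: [-0.1, 0.3, -2.0]
finger_gap: 0.0069
t 10.275 p [ 0.4548 -0.2231  0.3716] ang 179.1 F [-0.3  0.2 -0.2] gap 0.007317232084809497 j6 [-0.07  0.11 -0.4  -0.   -1.06  0.05]
.4370,.0582,.3707,190 [ 22.4 281.    1.4] -10.943297768629293
```

View pics/w6.png

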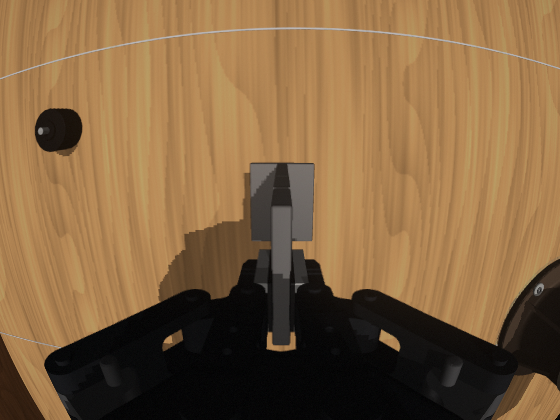

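View pics/s6z.png

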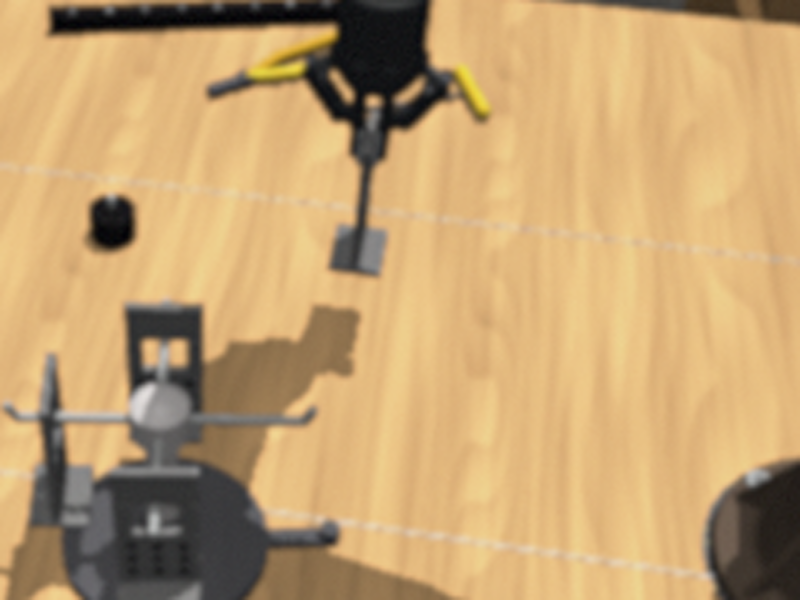

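Run:
```python
from h import *
for z in (.091,):
  P=[wz(q,z) for q in((251,163),(314,163),(313,241),(251,241))]
  for p in P: print(p)
  print(np.mean(P,0)-arm.sense()['eef_pos'])
```

```text
[ 0.477 -0.26   0.091]
[ 0.4281 -0.2592  0.091 ]
[ 0.4284 -0.195   0.091 ]
[ 0.4795 -0.1958  0.091 ]
[-0.0015249  -0.0043701  -0.28059207]
```

```bash
python3 -m handwheel '[[[6,30,0],-2],[[10,75,0],-4],[[14,125,0],-6],[[17,175,0],-8],[[20,225,0],-10],[[23,260,0],-11],[[25,280,0],-11],[[25,284,0],-11]]' 
python3 -m handwheel '[[[0,0,0],0],[[0,0,0],0]]'
python3 - <<'E'
from h import *
save('wrist','w7');save('side','s7')
E
python3 w.py .4346,.061,.3716,189.8
python3 -c "
import cv2
im=cv2.imread('pics/s7.png');cv2.imwrite('pics/s7z.png',cv2.resize(im[140:290,200:400],(800,600),interpolation=cv2.INTER_CUBIC))"
```

```text
clock: 11.28
eef_pos: [0.4341, 0.0621, 0.3711]
tcp_rot: [[-0.984, -0.176, -0.001], [-0.176, 0.984, 0.001], [0.001, 0.001, -1.0]]
force: [-0.5, 0.3, -1.1]
finger_gap: 0.0068
clock: 11.52
eef_pos: [0.434, 0.0616, 0.3706]
tcp_rot: [[-0.984, -0.176, -0.002], [-0.176, 0.984, 0.001], [0.002, 0.001, -1.0]]
force: [0.2, -0.4, -1.0]
finger_gap: 0.0071
t 11.625 p [0.4341 0.0616 0.3709] ang -169.9 F [ 0.7  0.  -0.8] gap 0.0069712573634205174 j6 [ 0.59 -0.01 -0.53 -0.   -1.05 -0.42]
.4346,.061,.3716,189.8 [-0.4 -0.6 -0.7] 0.3034667506167352
```

View pics/w7.png

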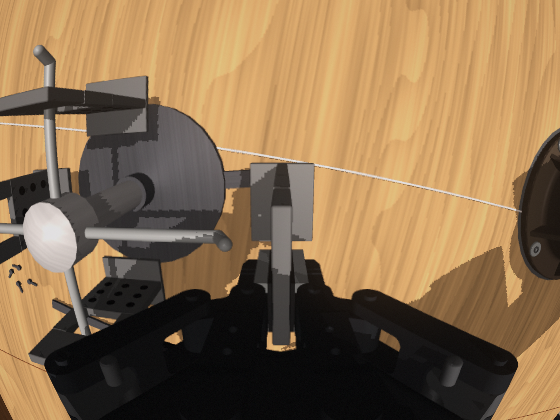

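View pics/s7z.png

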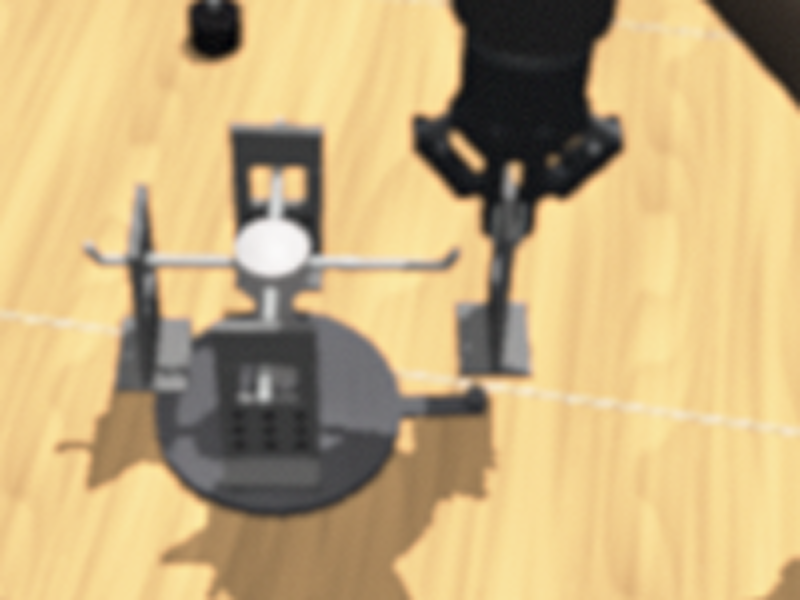

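Run:
```python
from h import *
s=arm.sense();R=s['tcp_rot'];p=s['eef_pos']
for n,q,z in(('tip',(224,241),.181),('rod1',(90,235),.165),('rod2',(195,238),.165),('hub',(52,237),.188),('ptop1',(282,207),.2255),('ptop2',(281,344),.2255)):
    w=wz(q,z);print(n,w,(R.T@(w-p)*1000).round(1))
P=[wz(q,.091) for q in((251,163),(314,163),(313,241),(251,241))]
print((R.T@(np.mean(P,0)-p)*1000).round(1))
```

```text
tip [0.4643 0.0605 0.181 ] [-29.7  -6.5 189.8]
rod1 [0.5562 0.0809 0.165 ] [-123.8   -2.6  205.7]
rod2 [0.4836 0.0683 0.165 ] [-50.1  -2.3 205.8]
hub [0.5712 0.0772 0.188 ] [-137.9   -8.8  182.7]
ptop1 [0.4397 0.0255 0.2255] [  0.7 -36.6 145.3]
ptop2 [0.429  0.0871 0.2255] [  0.4  25.9 145.4]
[  1.6  -5.1 279.9]
```

```bash
python3 -m handwheel '[[[-8,2,0],0],[[-18,2,0],0],[[-28,2,0],0],[[-38,2,0],0],[[-48,2,0],0],[[-57,2,0],0],[[-62,2,0],0],[[-62,2,0],0]]'
python3 - <<'E'
from h import *
save('wrist','w8');save('side','s8')
E
python3 w.py
python3 -c "
import cv2
im=cv2.imread('pics/s8.png');cv2.imwrite('pics/s8z.png',cv2.resize(im[140:290,200:400],(800,600),interpolation=cv2.INTER_CUBIC))"
```

```text
clock: 12.62
eef_pos: [0.495, 0.0744, 0.3706]
tcp_rot: [[-0.985, -0.175, -0.002], [-0.175, 0.985, 0.001], [0.001, 0.001, -1.0]]
force: [-0.5, 0.3, -2.2]
finger_gap: 0.0068
t 12.725 p [0.4946 0.0743 0.3707] ang -169.9 F [-0.6 -0.2 -1.1] gap 0.0068814004237767205 j6 [ 0.54  0.1  -0.41 -0.   -1.06 -0.36]
```

View pics/w8.png

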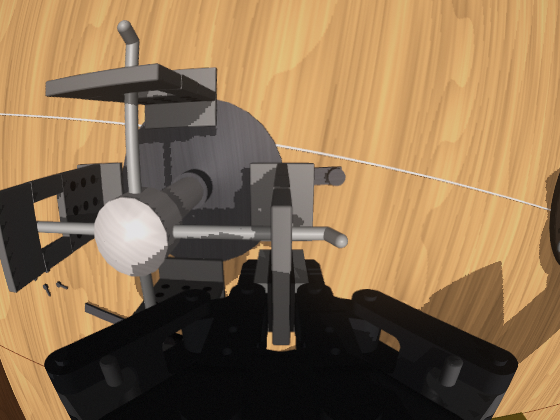

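View pics/s8z.png

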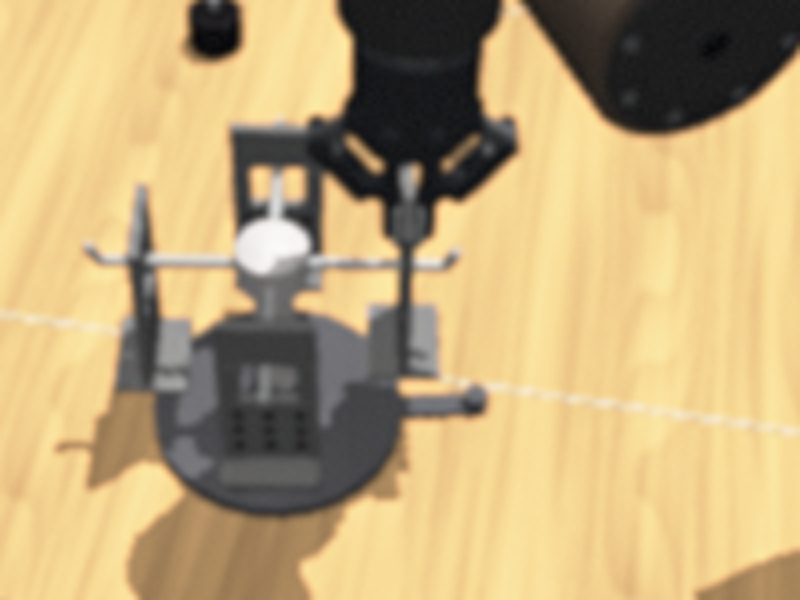

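The hook now passes through the window (rod at (230,232), tip at (340,241) beyond the plate), with no force. I'll lower it until contact.

```bash
python3 -m handwheel '[[[0,0,5],0],[[0,0,10],0],[[0,0,14],0],[[0,0,16],0],[[0,0,16],0]]' 
python3 -m handwheel '[[[0,0,1],0],[[0,0,1],0]]'
python3 -m handwheel '[[[0,0,1],0],[[0,0,1],0]]'
python3 -m handwheel '[[[0,0,1],0],[[0,0,1],0]]'
```

```text
clock: 13.35
eef_pos: [0.4945, 0.0743, 0.3546]
tcp_rot: [[-0.985, -0.175, -0.002], [-0.175, 0.985, 0.001], [0.002, 0.001, -1.0]]
force: [0.5, 0.6, -1.2]
finger_gap: 0.007
clock: 13.6
eef_pos: [0.4946, 0.0743, 0.3536]
tcp_rot: [[-0.985, -0.175, -0.002], [-0.175, 0.985, 0.001], [0.002, 0.001, -1.0]]
force: [-0.4, -0.8, -1.0]
finger_gap: 0.007
clock: 13.85
eef_pos: [0.4945, 0.0743, 0.3525]
tcp_rot: [[-0.985, -0.175, -0.002], [-0.175, 0.985, 0.001], [0.002, 0.001, -1.0]]
force: [0.3, 0.2, -1.5]
finger_gap: 0.0068
clock: 14.1
eef_pos: [0.4945, 0.0743, 0.3514]
tcp_rot: [[-0.985, -0.175, -0.002], [-0.175, 0.985, 0.001], [0.002, 0.001, -1.0]]
force: [-0.3, -0.6, -0.6]
finger_gap: 0.0072
```

```bash
for i in 1; do python3 -m handwheel '[[[0,0,1],0],[[0,0,1],0]]'; python3 -m handwheel '[[[0,0,1],0],[[0,0,1],0]]'
done
python3 - <<'E'
from h import *
save('wrist','w9');save('side','s9')
E
python3 w.py
python3 -c "
import cv2
im=cv2.imread('pics/s9.png');cv2.imwrite('pics/s9z.png',cv2.resize(im[140:260,240:400],(800,600),interpolation=cv2.INTER_CUBIC))"
```

```text
clock: 14.35
eef_pos: [0.4946, 0.0743, 0.351]
tcp_rot: [[-0.984, -0.176, -0.001], [-0.176, 0.984, 0.001], [0.001, 0.001, -1.0]]
force: [-1.6, -0.2, 3.3]
finger_gap: 0.0068
clock: 14.6
eef_pos: [0.4946, 0.0742, 0.3509]
tcp_rot: [[-0.984, -0.176, -0.001], [-0.176, 0.984, 0.001], [0.001, 0.001, -1.0]]
force: [-4.4, -0.0, 8.4]
finger_gap: 0.0072
t 14.7 p [0.4945 0.0742 0.3509] ang -169.9 F [-3.8  0.3  7.7] gap 0.006837002495254961 j6 [ 0.54  0.11 -0.44 -0.   -1.01 -0.36]
```

View pics/s9z.png

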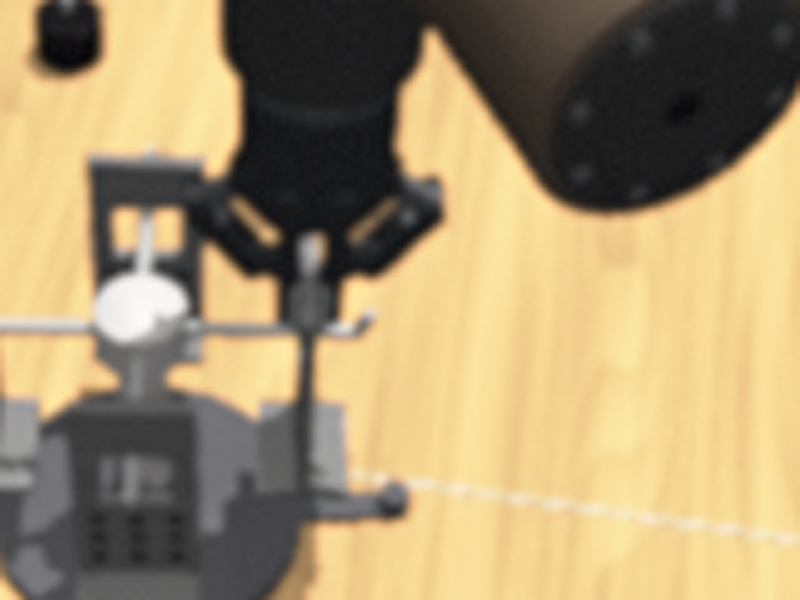

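```bash
python3 -m handwheel '[[[0,0,-0.5],0],[[0,0,-0.5],0]]'
python3 -m handwheel '[[[0,0,-0.5],0],[[0,0,-0.5],0],[[0,0,-0.5],0],[[0,0,-0.5],0]]' 22
python3 - <<'E'
from h import *
save('wrist','w10');save('side','s10')
E
python3 w.py
python3 -c "
import cv2
im=cv2.imread('pics/s10.png');cv2.imwrite('pics/s10z.png',cv2.resize(im[140:260,240:400],(800,600),interpolation=cv2.INTER_CUBIC))"
```

```text
clock: 14.95
eef_pos: [0.4945, 0.0742, 0.3513]
tcp_rot: [[-0.984, -0.176, -0.001], [-0.176, 0.984, 0.001], [0.001, 0.001, -1.0]]
force: [-1.1, -0.3, -1.0]
finger_gap: 0.0072
clock: 15.45
eef_pos: [0.4946, 0.0743, 0.3518]
tcp_rot: [[-0.984, -0.176, -0.001], [-0.176, 0.984, 0.001], [0.001, 0.001, -1.0]]
force: [0.4, -0.1, 0.1]
finger_gap: 0.0222
t 15.55 p [0.4946 0.0742 0.3518] ang -169.9 F [ 0.1  0.6 -0.3] gap 0.022166686158089248 j6 [ 0.54  0.11 -0.44 -0.   -1.02 -0.36]
```

View pics/s10z.png

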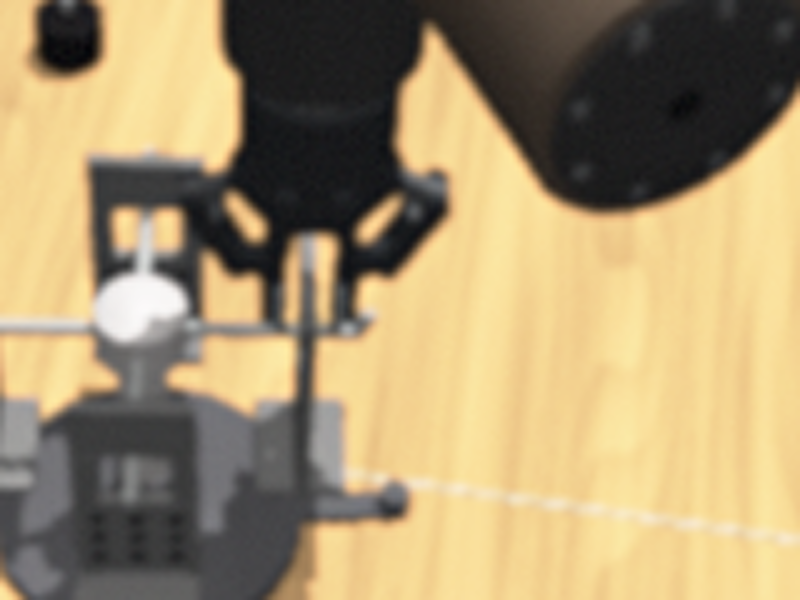

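View pics/w10.png

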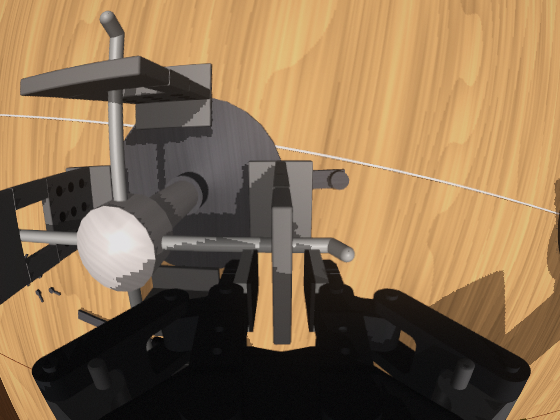

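The plate hangs midway between the opened pads (plate at column 282, pads at 255 and 308). I'll raise the arm straight up.

```bash
python3 -m handwheel '[[[0,0,-10],0],[[0,0,-25],0],[[0,0,-45],0],[[0,0,-75],0],[[0,0,-105],0],[[0,0,-120],0],[[0,0,-120],0],[[0,0,-120],0]]'
python3 -m handwheel '[[[20,-50,0],0],[[40,-100,0],0],[[40,-150,0],0],[[40,-200,0],0],[[40,-250,0],0],[[40,-250,0],0],[[40,-250,0],0],[[40,-250,0],0]]'
python3 - <<'E'
from h import *
save('wrist','w11');save('side','s11');save('top','t11')
for n in('side','top'):
    for t in ('bottle_mid','motor_mid','file_mid'):
        for r in arm.masks_of(n,t)[:2]: 
            ys,xs=np.nonzero(r['mask']);print(n,t,round(r['confidence'],2),xs.mean().round(1),ys.mean().round(1))
E
python3 w.py
python3 -c "
import cv2
im=cv2.imread('pics/s11.png');cv2.imwrite('pics/s11z.png',cv2.resize(im[140:290,200:400],(800,600),interpolation=cv2.INTER_CUBIC))
im=cv2.imread('pics/t11.png');cv2.imwrite('pics/t11z.png',cv2.resize(im[130:310,180:420],(800,600),interpolation=cv2.INTER_CUBIC))"
```

```text
clock: 16.55
eef_pos: [0.4944, 0.0741, 0.4707]
tcp_rot: [[-0.984, -0.176, -0.002], [-0.176, 0.984, 0.0], [0.002, 0.001, -1.0]]
force: [-0.0, -0.5, -0.7]
finger_gap: 0.0217
clock: 17.55
eef_pos: [0.4988, -0.1782, 0.4703]
tcp_rot: [[-0.984, -0.177, -0.003], [-0.177, 0.984, 0.001], [0.003, 0.001, -1.0]]
force: [0.5, -0.1, 0.3]
finger_gap: 0.0218
side bottle_mid 0.73 252.9 146.3
side bottle_mid 0.55 309.1 332.0
side motor_mid 0.62 252.5 146.0
side file_mid 0.7 238.0 304.4
side file_mid 0.15 265.4 226.5
top bottle_mid 0.68 122.5 275.8
top motor_mid 0.8 404.9 153.5
top file_mid 0.91 163.1 194.4
t 18.0 p [ 0.4989 -0.1788  0.4707] ang -169.9 F [-0.8 -0.3 -0.9] gap 0.022081004339364368 j6 [ 0.03  0.08 -0.2  -0.   -1.29  0.15]
```

View pics/s11z.png

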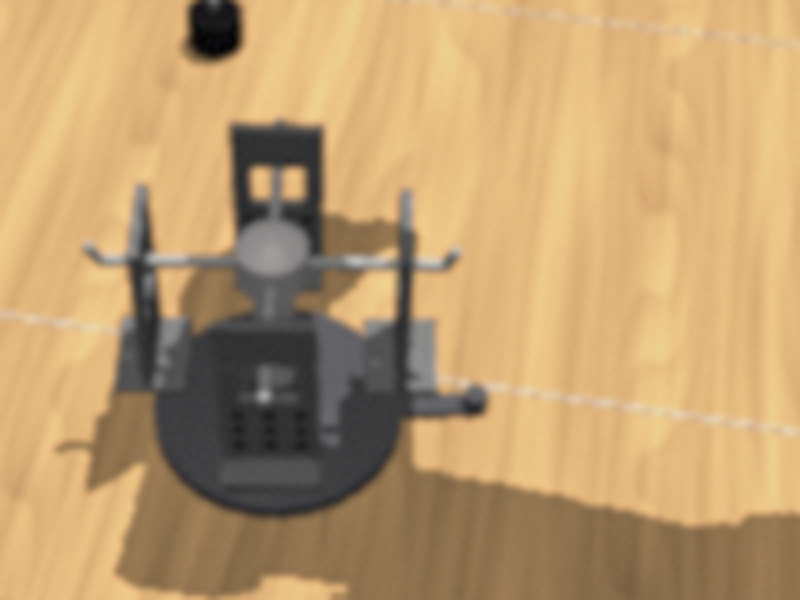

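View pics/t11z.png

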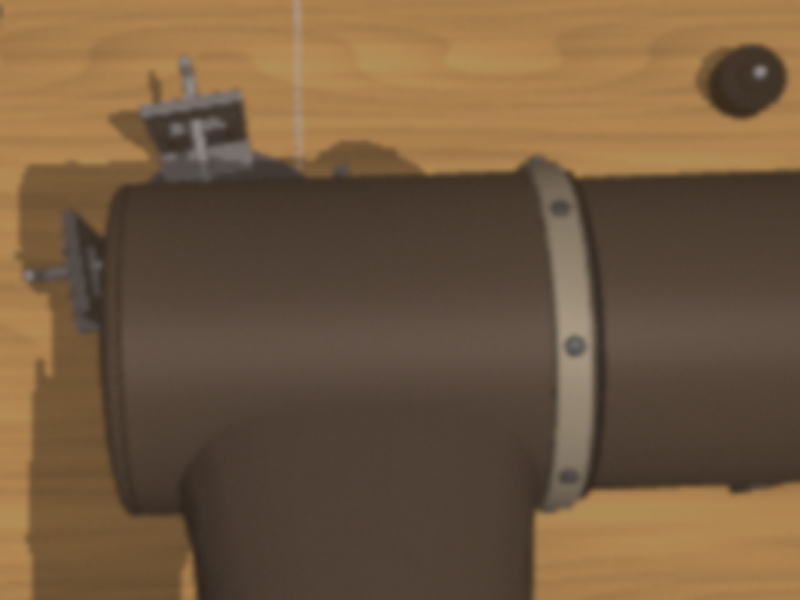

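Run:
```python
from h import *
a=cv2.imread('pics/s11.png')[:,:,::-1].astype(int);b=save('side','s12').astype(int)
print(np.abs(a-b)[180:245,285:320].max(), arm.sense()['clock'])
print(arm.hand_in())
```

```text
24 18.05
the job is handed in; nothing more can be done
None
```

I turned the rack with light pushes until the empty hook sat at the pointer, then hung the loose bracket on it by its window. I let go, raised the arm clear and handed in at 18.05 s of the 70 s.

- **Hook position:** after the push, the wrist picture put the hook at about 190° and the pointer at about 192.5°. The bracket had not been touched by then. After the release I only checked this by eye in the side picture, because the arm blocked the top camera's view of the hook. The hook still looked to be over the pointer.
- **Bracket:** contact with the rod came at the calculated height, and the last side picture shows it hanging upright inside the upturned tip with the gripper away.
- **Stillness:** comparing the last two side pictures around the bracket, the largest pixel difference was 24 of 255. I took that as image noise; I did not measure the bracket's speed.
- **Bottle, motor and file:** the networks found all three in the top picture within about 1 pixel of where they started. In the side picture the bottle's top match was wrong, because it landed on the motor. Its second match agreed with the start.

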